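# Put up the pink display panel

### The job

In the craft classroom, two display panels lie face down in front of the dark wooden rail. Tip the pink one up on its edge, by pushing it against the rail, until it stands upright and flat against the rail with its lip over the top; do not lift it off the table. Leave the green panel and the brass tin where they are.

Things in the scene. Friction and masses are not known exactly. Their poses are not given: they have to be found in the camera images.
- rail: Dark wooden rail (the fence), fixed: an upright board 320 mm long, 18 thick, 125 high, foot and ribs on its far side only. Origin: on the table at the foot of the middle of the face towards the panels. x: level, from the panels into the rail (push this way); y along the rail; z up. Panels start 15 to 50 mm short of it, within 6 degrees of parallel.
- pink_mid (a point): Loose pink wooden panel, 0.11 to 0.23 kg: plate 150 (x) by 90 by 8 mm, and along its edge away from the rail a lip 8 mm thick, standing up to 50 mm above the table. Point: middle of the plate, 4 mm up. x: towards the lip, whose outer face is 75 mm from here; z: the way the lip stands, into the rail when upright. Let go, it falls back flat until within some 5 degrees of upright.
- green_mid (a point): Loose green panel of the same shape, size and axes as the pink one, lying about 140 mm beside it (middle to middle) along the rail, on either side; not to be disturbed. Point: middle of its plate, 4 mm above the table.
- tin_mid (a point): Loose round brass tin with a pale metal top, 56 mm across, 45 mm high, standing on the robot's right of the panels, 300 mm or more from the rail's face; not to be disturbed. Point: its centre, 22 mm above the table.
Mind the look-alikes: they are no part of the job. Of the things that look like the part that bears pink_mid, the largest one is meant.

How it is judged:
At the end, for the whole second after the job is handed in: The pink panel stands still on its edge, lip up, within 10 degrees of upright and of flat to the rail, its middle 60 to 90 mm high, at most 20 mm before the rail's face and within 140 mm of the rail's middle along it; the green panel and the tin are within 20 mm of where they began (angle between pink_mid's own x axis and vertical below 0.175 rad and angle between the z axis of pink_mid and the x axis of rail, either way round below 0.175 rad and x of pink_mid in the frame of rail between -0.02 and 0.01 m and y of pink_mid in the frame of rail between -0.14 and 0.14 m and height (world z) of pink_mid between 0.06 and 0.09 m and linear speed of pink below 0.02 m/s and distance of each of green_mid, tin_mid from where it was at the start of the episode below 0.02 m); the robot touches nothing.
It fails at once if the pink panel is lifted off the table (its middle above 100 mm) (height (world z) of pink_mid above 0.1 m).
It fails at once if the green panel is pushed more than 20 mm (distance of green_mid from where it was at the start of the episode above 0.02 m).
It fails at once if the tin is pushed more than 20 mm (distance of tin_mid from where it was at the start of the episode above 0.02 m).
It also fails if it takes over 38 s, if anything falls off the work surface, if the arm or the gripper's body presses on something with over 40 N, if the wrist force passes 120 N, or if a joint passes its speed limit or range.

### The arm

A 7-joint arm with a two-finger parallel gripper is mounted at the origin on the work surface. World frame = base frame: x ahead of the robot, y to its left, z up, the work surface at z = 0. Lengths are in m, angles in rad, forces in N, time in s.
With the tool pointing down it reaches from about 0.35 to 0.9 m from the base axis. Payload 8.1 kg.
Tool frame: the origin (TCP) lies between the finger pads; the fingertips stand 17 mm ahead of it and the grasp point (between the pads) lies 2 mm behind it; z points along the fingers, y is the direction in which the jaws open and shut (so a half turn about z gives the same grasp; the last joint's range is limited). The gripper opens to 92 mm and grips with 3 to 60 N. Pads are 19 mm wide; open, the fingers measure 130 mm over their backs; the gripper's body (75 mm by 190 mm) begins 47 mm behind the grasp point.
Start: joints at [1.003, 0.434, 0.025, 1.573, -0.012, 1.134, -0.075], TCP at [0.28, -0.559, 0.244] pointing down, gripper open.
Joint ranges: [-2.62, 2.62], [-0.44, 2.09], [-1.27, 1.32], [0.08, 2.57], [-1.32, 4.46], [0.12, 2], [-2.74, 2.74]. Speed limits (rad/s): [2.22, 2.22, 3.01, 3.01, 3.14, 3.14, 3.14].

### API

Orientations are given as a rotation vector (axis times angle).
In Python, from cell import arm gives the robot as it stands. The module is installed in compiled form; this text tells all that it offers.
- The arm moves only by the shell command python3 -m crank 'ROWS' [FORCE]. ROWS is JSON, a list of rows, each a list of 5 numbers: the opening, from 0 (shut) to 1 (fully open), then the shift along the world's x, y, z normalised to -1 to 1, where 1 is 40 cm, then the turn about the world's z normalised to -1 to 1, where 1 is 60 degrees. In form: [[fingers, tx, ty, tz, twist], ...]. A call has exactly 8 rows; each row shifts and turns the commanded pose from where the row before left it; what a row does not reach is not made up. A row lasts 1/12 s, in which the tool goes at most 41.7 mm and 7.16 degrees, less where a joint would pass 70% of its speed; a pose out of reach is approached as far as the arm can. A call with a number of a shift or a turn outside -1 to 1 is refused whole. A call with a gripper value outside its range is refused whole. The fingers move at their own pace and stop on an object; FORCE is the grip in N (left out, the last holds). Time passes only in rows, so rows that do not move let the fingers close, or fill a call up. It gives the time, the measured TCP pose, the force and the opening at its end, in the units of the state.
- arm.observe(): the state, without advancing time (a new reading comes with each control period).
- arm.get_image(name): name is "scene" or "top"; returns the picture (420x560x3 uint8, red, green, blue); there is no depth.
- arm.get_calibration(name): a dict with "intrinsics" (3x3 intrinsics, pixels), "extrinsics" (4x4, takes a point from camera to world coordinates). Camera axes: x right, y down, z forward; pixel columns grow to the right and rows downward; lengths in m; the calibration is good to about 2 mm. A picture is of the moment at which its call begins. get_calibration takes no time and is no camera call.
- arm.sign_off(): hands the job in, once; it reports no verdict.
The state is a dict: "clock": time; "joints": joint angles; "dq": joint speeds; "joint_efforts": joint torques, N m; "position": TCP position; "ee_rot": TCP orientation; "force": force on the tool from outside, world axes, zero at the start; "ft_torque": the same for the moment, N m; "width": opening from 0.0 (shut) to 1.0 (fully open).
Only numpy, scipy, OpenCV 4.12 (cv2) and the standard library are available. Lean on these libraries where they do the work, as an engineer would, in place of code of your own. Each camera call takes 0.05 s, during which the arm holds its last target.

## Working session

There is one attempt and no reset: what is moved stays moved. The work goes in short steps, Python scripts to look and compute and a shell command to move; the robot and the scene stay as the last step left them, time stands still between calls to the robot, and variables do not carry over. Pictures are saved under pics/ and viewed, and the job is handed in when it is done.

```bash
mkdir -p pics; python3 - <<'E'
from cell import arm
import cv2
for n in("scene","top"):
    im=arm.get_image(n); cv2.imwrite(f"pics/{n}0.png",im[:,:,::-1])
    c=arm.get_calibration(n); print(n,c)
print(arm.observe())
E
```

```text
scene {'intrinsics': array([[532.98560685,   0.        , 276.87104788],
       [  0.        , 532.98560685, 212.98089743],
       [  0.        ,   0.        ,   1.        ]]), 'extrinsics': array([[ 0.19598206,  0.83389422, -0.51595685,  0.98301163],
       [ 0.9805266 , -0.15988891,  0.11403122, -0.09882991],
       [ 0.0125942 , -0.52825749, -0.84899082,  0.81534224],
       [ 0.        ,  0.        ,  0.        ,  1.        ]])}
top {'intrinsics': array([[541.12894429,   0.        , 279.26308129],
       [  0.        , 541.12894429, 223.01588526],
       [  0.        ,   0.        ,   1.        ]]), 'extrinsics': array([[ 0.00693937, -0.99828336,  0.05815648,  0.43597373],
       [-0.99996987, -0.00712995, -0.00307016, -0.02088579],
       [ 0.00347954, -0.05813343, -0.99830276,  1.10108852],
       [ 0.        ,  0.        ,  0.        ,  1.        ]])}
{'clock': 0.1, 'joints': array([ 1.00339229,  0.4351683 ,  0.02499127,  1.57398872, -0.01159755,
        1.13396388, -0.07506605]), 'dq': array([ 0.00078347, -0.00227199, -0.00061333, -0.00087596, -0.00059735,
        0.00103625,  0.0009136 ]), 'joint_efforts': array([ 2.95024787e-03, -6.69121957e+01,  9.87817682e-01, -3.15146363e+01,
       -6.05117180e-02,  3.73555615e-02,  6.24999325e-05]), 'position': array([ 0.27991532, -0.55835027,  0.24302103]), 'ee_rot': array([-3.05587919e+00, -7.23179779e-01,  7.06227676e-04]), 'force': array([ 0.35548639,  0.77055407, -0.06205483]), 'ft_torque': array([-0.00921739,  0.03810466,  0.02279241]), 'width': 0.995266042186227}
```

View pics/scene0.png

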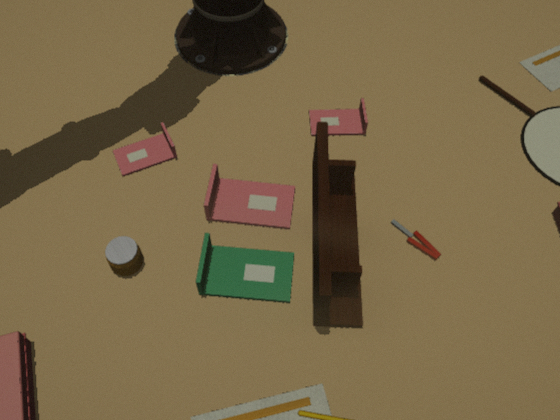

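View pics/top0.png

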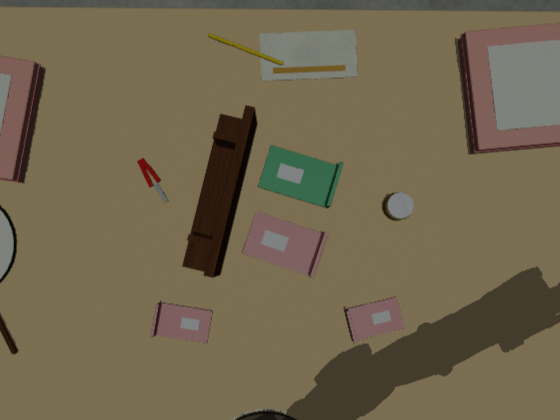

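Both views agree. The rail runs through top (220,195), with the face towards the panels on image right, so the push is roughly +y.

Things that could be taken for the pink panel (top pixels):
- pink panel (285,243): the largest panel, beside the green one at (300,177), lip on image right
- small pink panel (183,322)
- small pink panel (375,319)
- pink books at (510,90) and (10,120): no lip, not panels

I choose (285,243).

```bash
cat > h.py <<'E'
import cv2, numpy as np
from cell import arm
def ray(n,uv,z):
    c=arm.get_calibration(n);K=c["intrinsics"];T=c["extrinsics"]
    d=T[:3,:3]@np.linalg.inv(K)@np.array([uv[0],uv[1],1.]);o=T[:3,3]
    return o+d*(z-o[2])/d[2]
def masks(im):
    h=cv2.cvtColor(im,cv2.COLOR_RGB2HSV)
    return h
E
python3 - <<'E'
from h import *
im=cv2.imread("pics/top0.png")[:,:,::-1].copy();h=masks(im)
for p in[(285,225),(322,255),(300,160),(338,180),(245,150),(230,150),(190,190),(400,206),(350,250)]:print(p,h[p[1],p[0]])
cv2.imwrite("pics/crop0.png",cv2.resize(im[90:300,170:430,::-1],None,fx=3,fy=2.85,interpolation=cv2.INTER_CUBIC))
E
```

```text
(285, 225) [179  64 127]
(322, 255) [ 21  87 123]
(300, 160) [ 72 123 104]
(338, 180) [ 37  68 102]
(245, 150) [  9 149  12]
(230, 150) [ 11 172  46]
(190, 190) [ 20  85 123]
(400, 206) [ 98   8 129]
(350, 250) [ 21  87 123]
```

View pics/crop0.png

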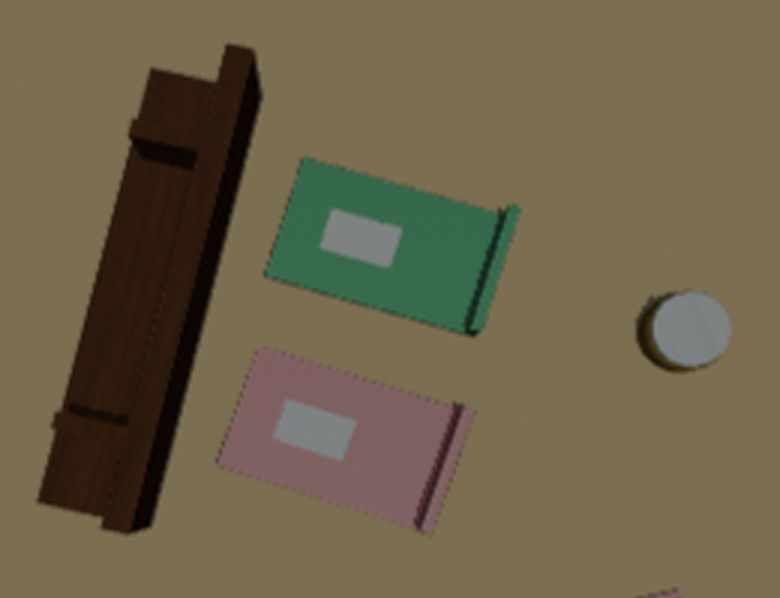

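The crop confirms the pick: a full-size pink panel with its lip on image right, away from the rail, parallel to the green one. The rail's face is the black strip. I'll measure next.

```bash
cat >> h.py <<'E'
def pinkmask(h): return ((((h[...,0]>165)|(h[...,0]<6))&(h[...,1]>40)&(h[...,2]>60))*255).astype(np.uint8)
def blob(m,near):
    m=cv2.morphologyEx(m,cv2.MORPH_CLOSE,np.ones((7,7)))
    cs,_=cv2.findContours(m,cv2.RETR_EXTERNAL,cv2.CHAIN_APPROX_NONE)
    return max(cs,key=lambda c:cv2.pointPolygonTest(c,near,True))
E
python3 - <<'E'
from h import *
im=cv2.imread("pics/top0.png")[:,:,::-1].copy();h=masks(im)
# rail foot line: right edge of dark
dark=h[...,2]<60
P=[]
for v in range(135,262,4):
    xs=np.where(dark[v,190:265])[0]; P.append(ray("top",(190+xs.max()+.5,v),0)[:2])
P=np.array(P,np.float32)
l=cv2.fitLine(P,cv2.DIST_HUBER,0,.01,.01).ravel(); d=l[:2];d=d*np.sign(d[0]); n=np.array([-d[1],d[0]]);
print("rail dir",d,"normal",n,"yaw normal deg",np.degrees(np.arctan2(n[1],n[0])),"res",np.abs((P-l[2:])@n).max(),"offset",l[2:]@n)
# top-edge ends
for nm,m,near in(("pink",pinkmask(h),(285.,243.)),("green",((h[...,0]>55)&(h[...,0]<90)&(h[...,1]>80)).astype(np.uint8)*255,(300.,177.))):
    c=blob(m,near); r=cv2.minAreaRect(c); b=cv2.boxPoints(r); print(nm,cv2.contourArea(c))
    for p in b:
        for z in(.008,.05):
            w=ray("top",p,z)[:2]; print(p.round(1),z,w.round(4),"railx",round(float((w-l[2:])@n),4),"along",round(float((w)@d),4))
for p in((250.,107.),(217.,276.),(246.,106.),(205.,275.)):
    w=ray("top",p,.125)[:2];print("railtop",p,w,(w-l[2:])@n,w@d)
print("tin",ray("top",(400,206),.045))
print(blob(pinkmask(masks(cv2.imread("pics/scene0.png")[:,:,::-1].copy())),(250.,205.)).shape)
E
```

```text
rail dir [ 0.9740196 -0.2264638] normal [0.2264638 0.9740196] yaw normal deg 76.911026 res 0.001405849 offset 0.18227547
pink 3177.5
[241.6 253.4] 0.008 [0.4377 0.0513] railx -0.0331 along 0.4147
[241.6 253.4] 0.05 [0.4376 0.0486] railx -0.0359 along 0.4152
[255.5 210.4] 0.008 [0.5249 0.024 ] railx -0.04 along 0.5058
[255.5 210.4] 0.05 [0.5214 0.0223] railx -0.0425 along 0.5029
[327.1 233.7] 0.008 [ 0.4787 -0.1211] railx -0.1918 along 0.4937
[327.1 233.7] 0.05 [ 0.4771 -0.1173] railx -0.1884 along 0.4913
[313.1 276.7] 0.008 [ 0.392  -0.0931] railx -0.1842 along 0.4029
[313.1 276.7] 0.05 [ 0.3936 -0.0904] railx -0.1811 along 0.4039
green 3124.0
[257.6 186.2] 0.008 [0.5743 0.0202] railx -0.0326 along 0.5548
[257.6 186.2] 0.05 [0.569  0.0186] railx -0.0353 along 0.55
[271.4 140.8] 0.008 [ 0.6676 -0.0071] railx -0.038 along 0.6519
[271.4 140.8] 0.05 [ 0.6587 -0.0076] railx -0.0406 along 0.6433
[342.7 162.5] 0.008 [ 0.624  -0.1527] railx -0.1897 along 0.6424
[342.7 162.5] 0.05 [ 0.6168 -0.1476] railx -0.1864 along 0.6342
[328.9 207.8] 0.008 [ 0.5312 -0.1247] railx -0.1834 along 0.5456
[328.9 207.8] 0.05 [ 0.5275 -0.1207] railx -0.1804 along 0.5412
railtop (250.0, 107.0) [0.70504317 0.03111936] 0.0077021490846937565 0.6796784507414992
railtop (217.0, 276.0) [0.39672406 0.08726746] -0.007431617128467464 0.3666540871072358
railtop (246.0, 106.0) [0.70684106 0.03845455] 0.015253919814486696 0.6797684754506226
railtop (205.0, 275.0) [0.3983662  0.10883441] 0.013946897340368098 0.3633694320008254
tin [ 0.53259478 -0.26055013  0.045     ]
(271, 1, 2)
```

```bash
python3 -m crank '[[0.45,0.03,0.085,0,0.105],[0.45,0.03,0.085,0,0.105],[0.45,0.03,0.085,0,0.105],[0.45,0.03,0.085,0,0.105],[0.45,0.03,0.085,0,0.105],[0.45,0.03,0.085,0,0.105],[0.45,0.03,0.085,0,0.105],[0.45,0.03,0.085,0,0.105]]' 20
```

```text
clock: 0.77
position: [0.3761, -0.2849, 0.2436]
ee_rot: [-2.453, -1.963, 0.0]
force: [0.6, -0.8, -0.2]
width: 0.481
```

```bash
cat > st.py <<'E'
from h import *
from scipy.spatial.transform import Rotation as R
o=arm.observe();p=o["position"];d=np.array([.97402,-.22646]);n=np.array([.22646,.97402])
y=R.from_rotvec(o["ee_rot"]).as_matrix()
f=o["force"]
print("t",round(o["clock"],2),"p",p.round(4),"s",round(p[:2]@n-.1823,4),"a",round(p[:2]@d,4),"jaw deg",round(np.degrees(np.arctan2(y[1,1],y[0,1])),2),"F n,d,z",(f[:2]@n).round(2),(f[:2]@d).round(2),f[2].round(2),"w",round(o["width"],3))
E
python3 st.py
```

```text
t 0.77 p [ 0.3761 -0.2849  0.2436] s -0.3746 a 0.4309 jaw deg -12.67 F n,d,z -0.64 0.81 -0.16 w 0.481
```

```bash
python3 -m crank '[[0.45,0.031,0.0825,0,-0.007],[0.45,0.031,0.0825,0,0],[0.45,0.031,0.0825,0,0],[0.45,0.03,0.0825,0,0],[0.45,0,0,-0.08,0],[0.45,0,0,-0.08,0],[0.45,0,0,-0.08,0],[0.45,0,0,-0.08,0]]' && python3 st.py && python3 - <<'E'
from h import *
im=arm.get_image("scene");cv2.imwrite("pics/s1.png",im[:,:,::-1])
E
```

```text
clock: 1.43
position: [0.4252, -0.1544, 0.1146]
ee_rot: [2.464, 1.948, 0.001]
force: [-0.0, -1.2, -0.2]
width: 0.449
t 1.43 p [ 0.4252 -0.1544  0.1146] s -0.2364 a 0.4491 jaw deg -13.36 F n,d,z -1.14 0.23 -0.16 w 0.449
```

View pics/s1.png

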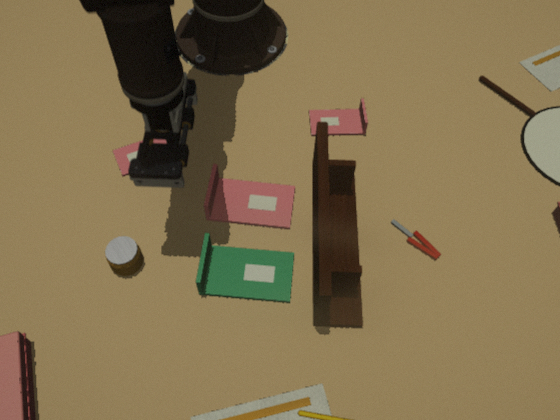

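The gripper at (160,165) is behind the pink lip at (210,190), clear of the tin at (122,255). I'll descend and start pushing.

```bash
python3 -m crank '[[0.45,0,0,-0.0475,0],[0.45,0,0,-0.0475,0],[0.45,0,0,-0.0475,0],[0.45,0,0,-0.0475,0],[0.45,0.0057,0.0244,0,0],[0.45,0.0057,0.0244,0,0],[0.45,0.0057,0.0244,0,0],[0.45,0.0057,0.0244,0,0]]' && python3 st.py
```

```text
clock: 2.15
position: [0.4357, -0.1144, 0.0411]
ee_rot: [2.464, 1.947, 0.002]
force: [-0.5, -0.7, 0.1]
width: 0.451
t 2.15 p [ 0.4357 -0.1144  0.0411] s -0.195 a 0.4503 jaw deg -13.36 F n,d,z -0.79 -0.33 0.11 w 0.451
```

```bash
python3 -m crank '[[0.45,0.003,0.0122,0,0],[0.45,0.003,0.0122,0,0],[0.45,0.003,0.0122,0,0],[0.45,0.003,0.0122,0,0],[0.45,0.003,0.0122,0,0],[0.45,0.003,0.0122,0,0],[0.45,0,0,0,0],[0.45,0,0,0,0]]' && python3 st.py && python3 - <<'E'
from h import *
for n in("scene","top"):
  im=arm.get_image(n);cv2.imwrite(f"pics/{n}2.png",im[:,:,::-1])
E
```

```text
clock: 2.82
position: [0.4416, -0.0858, 0.0396]
ee_rot: [-2.464, -1.948, -0.0]
force: [-0.1, 0.4, -0.1]
width: 0.451
t 2.82 p [ 0.4416 -0.0858  0.0396] s -0.1658 a 0.4496 jaw deg -13.34 F n,d,z 0.34 -0.2 -0.07 w 0.451
```

View pics/scene2.png

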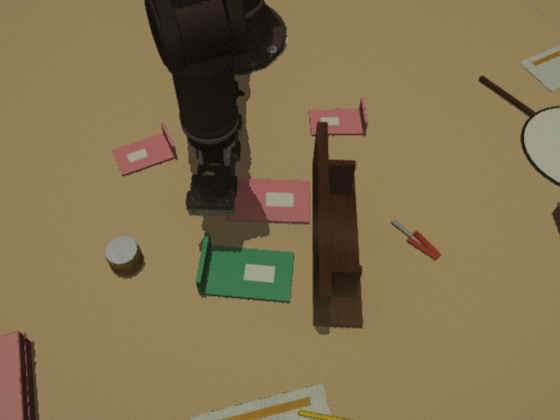

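View pics/top2.png

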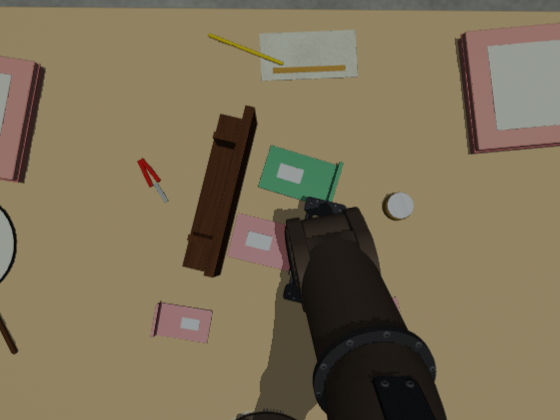

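The panel has slid towards the rail, with its near edge at top (228,258) to (240,215). Green and the tin haven't moved. I'll close the last millimetres gently.

```bash
python3 -m crank '[[0.45,0.0006,0.0025,0,0],[0.45,0.0006,0.0025,0,0],[0.45,0.0006,0.0025,0,0],[0.45,0.0006,0.0025,0,0],[0.45,0.0006,0.0025,0,0],[0.45,0.0006,0.0025,0,0],[0.45,0,0,0,0],[0.45,0,0,0,0]]' && python3 st.py
```

```text
clock: 3.58
position: [0.443, -0.0807, 0.0397]
ee_rot: [2.465, 1.947, -0.001]
force: [-0.6, -2.7, -0.1]
width: 0.45
t 3.58 p [ 0.443  -0.0807  0.0397] s -0.1606 a 0.4498 jaw deg -13.41 F n,d,z -2.75 0.04 -0.11 w 0.45
```

```bash
python3 -m crank '[[0.45,0.0006,0.0025,0,0],[0.45,0.0006,0.0025,0,0],[0.45,0.0006,0.0025,0,0],[0.45,0,0,0,0],[0.45,0,0,0,0],[0.45,0,0,0,0],[0.45,0,0,0,0],[0.45,0,0,0,0]]' && python3 st.py;  python3 - <<'E'
from h import *
im=arm.get_image("scene");cv2.imwrite("pics/s3.png",cv2.resize(im[100:320,150:400,::-1],None,fx=3,fy=2.7))
E
```

```text
clock: 4.25
position: [0.4429, -0.0806, 0.0398]
ee_rot: [2.466, 1.943, -0.005]
force: [-1.6, -15.3, 2.9]
width: 0.452
t 4.25 p [ 0.4429 -0.0806  0.0398] s -0.1605 a 0.4497 jaw deg -13.53 F n,d,z -15.3 1.87 2.94 w 0.452
```

View pics/s3.png

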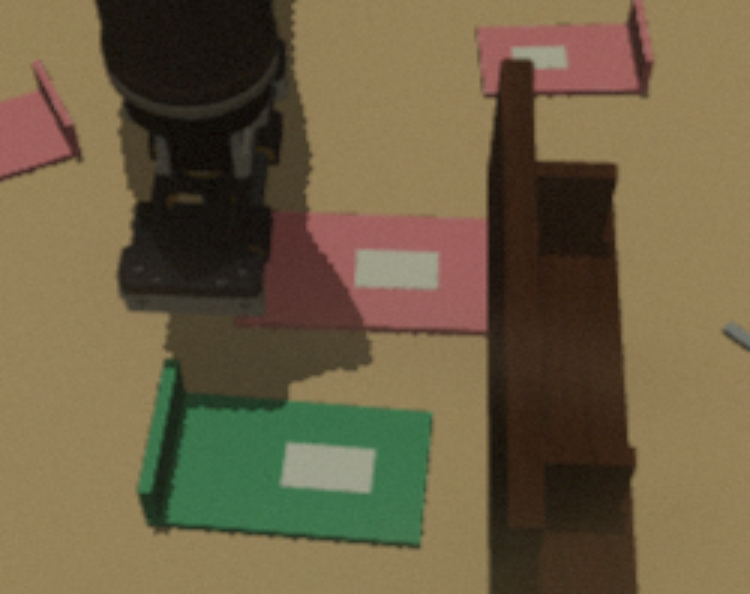

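Contact is firm: 15 N along the push, TCP s = -0.1605, and the plate edge is flush at the rail foot. Next I'll raise the fingertips to about 40 mm on the lip face. From there I'll follow the arc about the plate's foot, pressing into the face all the way, so the tipping moment doesn't depend on friction.

```bash
cat > plan.py <<'E'
import numpy as np,sys
# command (s,z) of TCP for angle th: contact h on lip face, pressed in by b
h=.040
def cmd(t,b=.002):
    t=np.radians(t);c,s=np.cos(t),np.sin(t)
    return np.array([-.150*c+h*s+b*c-.0106,.150*s+h*c-b*s+.017])
if __name__=="__main__":
    for t0 in range(0,96,3):
        a,b=cmd(t0),cmd(t0+3);d=b-a
        print(t0,"->",t0+3,"s,z",a.round(4),"units x,y,z",(np.array([.22646*d[0],.97402*d[0],d[1]])/.4).round(4))
E
python3 plan.py
python3 -m crank '[[0.45,-0.0023,-0.0097,0,0],[0.45,-0.0011,-0.0049,0.022,0],[0.45,0,0,0.022,0],[0.45,0,0,0,0],[0.45,0.0011,0.0049,0,0],[0.45,0.0011,0.0049,0,0],[0.45,0.0006,0.0024,0,0],[0.45,0,0,0,0]]' && python3 st.py
```

```text
0 -> 3 s,z [-0.1586  0.057 ] units x,y,z [0.0013 0.0056 0.0192]
3 -> 6 s,z [-0.1563  0.0647] units x,y,z [0.0015 0.0066 0.0189]
6 -> 9 s,z [-0.1536  0.0723] units x,y,z [0.0017 0.0075 0.0185]
9 -> 12 s,z [-0.1505  0.0797] units x,y,z [0.002  0.0085 0.0181]
12 -> 15 s,z [-0.147   0.0869] units x,y,z [0.0022 0.0094 0.0176]
15 -> 18 s,z [-0.1432  0.0939] units x,y,z [0.0024 0.0102 0.0171]
18 -> 21 s,z [-0.139   0.1008] units x,y,z [0.0026 0.0111 0.0165]
21 -> 24 s,z [-0.1344  0.1074] units x,y,z [0.0028 0.0119 0.0159]
24 -> 27 s,z [-0.1295  0.1137] units x,y,z [0.003  0.0127 0.0152]
27 -> 30 s,z [-0.1243  0.1198] units x,y,z [0.0031 0.0135 0.0145]
30 -> 33 s,z [-0.1188  0.1256] units x,y,z [0.0033 0.0142 0.0138]
33 -> 36 s,z [-0.1129  0.1312] units x,y,z [0.0035 0.0149 0.013 ]
36 -> 39 s,z [-0.1068  0.1364] units x,y,z [0.0036 0.0155 0.0122]
39 -> 42 s,z [-0.1004  0.1412] units x,y,z [0.0038 0.0161 0.0113]
42 -> 45 s,z [-0.0938  0.1458] units x,y,z [0.0039 0.0167 0.0104]
45 -> 48 s,z [-0.087   0.1499] units x,y,z [0.004  0.0172 0.0095]
48 -> 51 s,z [-0.0799  0.1538] units x,y,z [0.0041 
[... 535 characters left out ...]
0.0005]
75 -> 78 s,z [-0.0103  0.1703] units x,y,z [ 0.0045  0.0195 -0.0006]
78 -> 81 s,z [-0.0022  0.1701] units x,y,z [ 0.0045  0.0195 -0.0016]
81 -> 84 s,z [0.0058 0.1694] units x,y,z [ 0.0045  0.0194 -0.0027]
84 -> 87 s,z [0.0137 0.1684] units x,y,z [ 0.0045  0.0192 -0.0037]
87 -> 90 s,z [0.0216 0.1669] units x,y,z [ 0.0044  0.019  -0.0047]
90 -> 93 s,z [0.0294 0.165 ] units x,y,z [ 0.0044  0.0187 -0.0057]
93 -> 96 s,z [0.0371 0.1627] units x,y,z [ 0.0043  0.0184 -0.0067]
clock: 4.97
position: [0.4436, -0.0807, 0.0579]
ee_rot: [2.465, 1.943, -0.003]
force: [-1.5, -11.9, 10.0]
width: 0.449
t 4.97 p [ 0.4436 -0.0807  0.0579] s -0.1604 a 0.4504 jaw deg -13.5 F n,d,z -11.89 1.24 9.99 w 0.449
```

```bash
python3 -m crank '[[0.45,0.0013,0.0056,0.0192,0],[0.45,0.0015,0.0066,0.0189,0],[0.45,0.0017,0.0075,0.0185,0],[0.45,0.002,0.0085,0.0181,0],[0.45,0.0022,0.0094,0.0176,0],[0.45,0,0,0,0],[0.45,0,0,0,0],[0.45,0,0,0,0]]' && python3 st.py;  python3 - <<'E'
from h import *
im=arm.get_image("scene");cv2.imwrite("pics/s4.png",cv2.resize(im[100:320,150:400,::-1],None,fx=3,fy=2.7))
E
```

```text
clock: 5.63
position: [0.447, -0.0664, 0.0947]
ee_rot: [2.465, 1.942, -0.003]
force: [-0.9, -13.5, 6.3]
width: 0.452
t 5.63 p [ 0.447  -0.0664  0.0947] s -0.1457 a 0.4504 jaw deg -13.53 F n,d,z -13.36 2.17 6.34 w 0.452
```

View pics/s4.png

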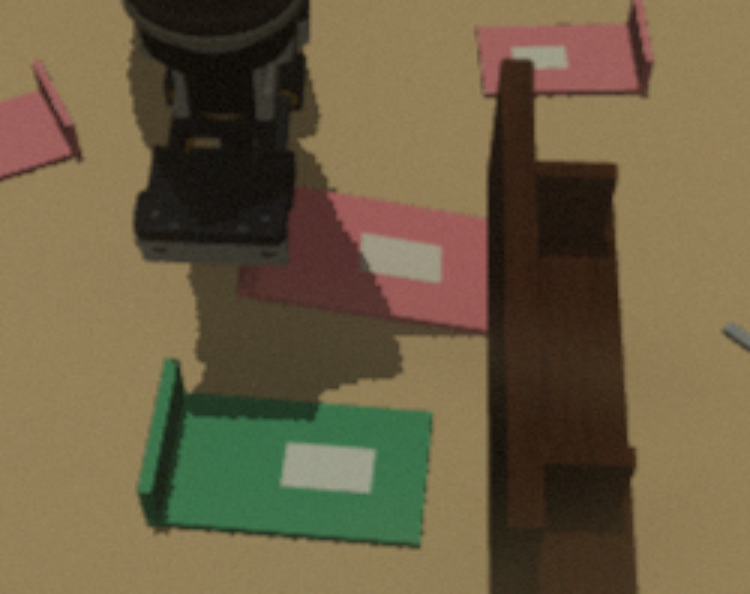

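The panel is tipping: its lip end has risen, about 15° by the TCP position, and the foot is still at the rail. I'll continue along the arc.

```bash
python3 -m crank '[[0.45,0.0024,0.0102,0.0171,0],[0.45,0.0026,0.0111,0.0165,0],[0.45,0.0028,0.0119,0.0159,0],[0.45,0.003,0.0127,0.0152,0],[0.45,0.0031,0.0135,0.0145,0],[0.45,0.0033,0.0142,0.0138,0],[0.45,0.0035,0.0149,0.013,0],[0.45,0.0036,0.0155,0.0122,0]]' && python3 st.py;  python3 - <<'E'
from h import *
im=arm.get_image("scene");cv2.imwrite("pics/s5.png",cv2.resize(im[100:320,150:400,::-1],None,fx=3,fy=2.7))
E
```

```text
clock: 6.35
position: [0.457, -0.025, 0.1428]
ee_rot: [2.465, 1.941, -0.004]
force: [-3.3, -15.7, 17.8]
width: 0.451
t 6.35 p [ 0.457  -0.025   0.1428] s -0.1032 a 0.4508 jaw deg -13.56 F n,d,z -16.08 0.33 17.83 w 0.451
```

View pics/s5.png

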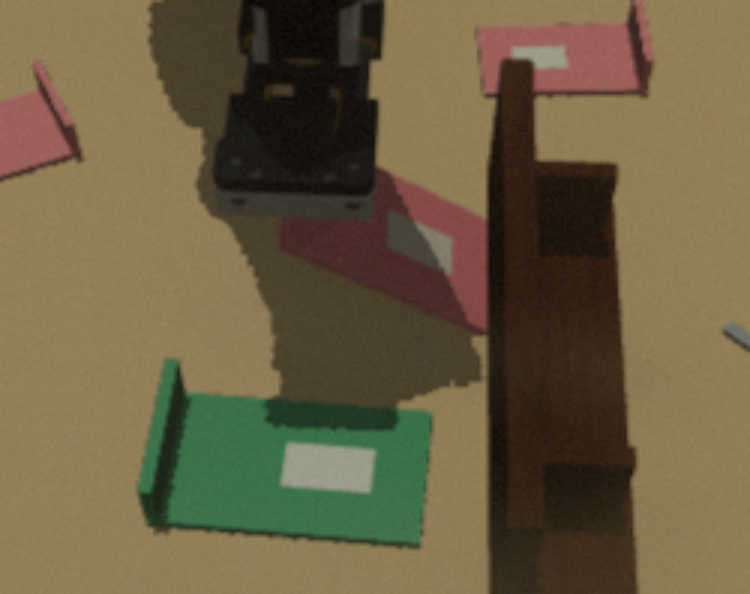

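It's at about 40° and tracking well. The next stretch is 39° to 63°.

```bash
python3 -m crank '[[0.45,0.0038,0.0161,0.0116,0],[0.45,0.0039,0.0167,0.0107,0],[0.45,0.004,0.0172,0.0098,0],[0.45,0.0041,0.0177,0.0089,0],[0.45,0.0042,0.0181,0.0079,0],[0.45,0.0043,0.0184,0.007,0],[0.45,0.0044,0.0188,0.006,0],[0.45,0.0044,0.019,0.0049,0]]' && python3 st.py;  python3 - <<'E'
from h import *
im=arm.get_image("scene");cv2.imwrite("pics/s6.png",cv2.resize(im[100:320,150:400,::-1],None,fx=3,fy=2.7))
E
```

```text
clock: 7.07
position: [0.4712, 0.0354, 0.1697]
ee_rot: [2.464, 1.945, 0.003]
force: [-0.5, -2.7, 10.6]
width: 0.45
t 7.07 p [0.4712 0.0354 0.1697] s -0.0411 a 0.451 jaw deg -13.41 F n,d,z -2.72 0.14 10.57 w 0.45
```

View pics/s6.png

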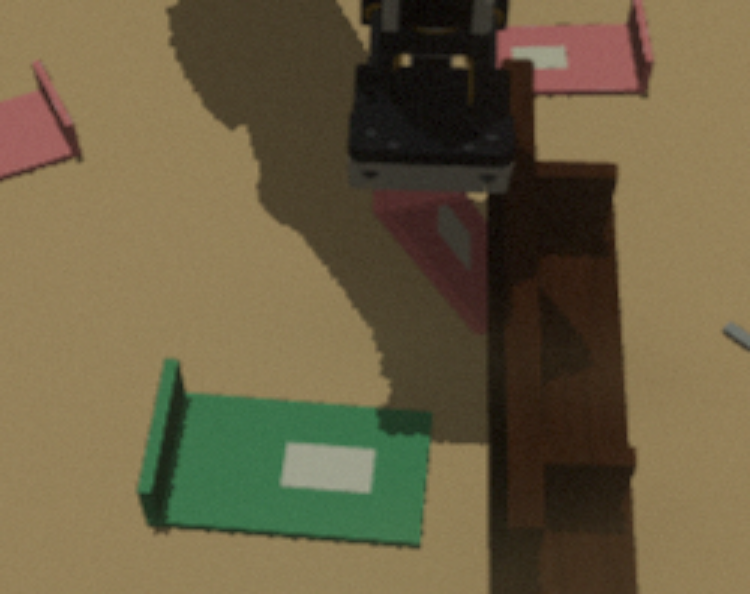

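About 65° now, still with moderate contact force. The next stretch goes to about 87°.

```bash
python3 -m crank '[[0.45,0.0045,0.0192,0.0036,0],[0.45,0.0045,0.0194,0.0026,0],[0.45,0.0045,0.0195,0.0015,0],[0.45,0.0045,0.0195,0.0005,0],[0.45,0.0045,0.0195,-0.0006,0],[0.45,0.0045,0.0195,-0.0016,0],[0.45,0,0,0,0],[0.45,0,0,0,0]]' && python3 st.py;  python3 - <<'E'
from h import *
im=arm.get_image("scene");cv2.imwrite("pics/s7.png",cv2.resize(im[100:320,150:400,::-1],None,fx=3,fy=2.7))
im=arm.get_image("top");cv2.imwrite("pics/t7.png",cv2.resize(im[90:300,170:430,::-1],None,fx=3,fy=2.85))
E
```

```text
clock: 7.78
position: [0.4802, 0.0821, 0.1701]
ee_rot: [-2.463, -1.948, 0.002]
force: [-0.2, 0.4, 0.4]
width: 0.451
t 7.78 p [0.4802 0.0821 0.1701] s 0.0064 a 0.4491 jaw deg -13.32 F n,d,z 0.3 -0.29 0.44 w 0.451
```

View pics/s7.png

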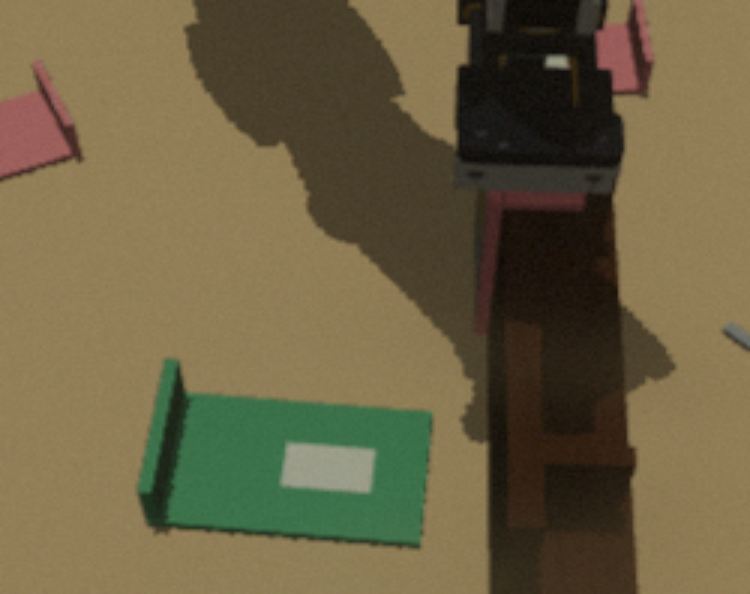

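View pics/t7.png

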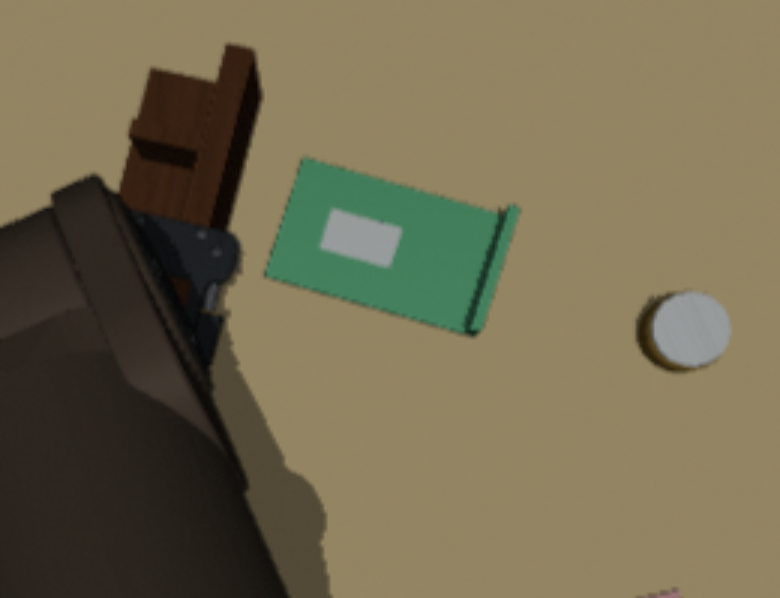

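Contact force has dropped to zero and the panel stands against the rail, seen edge-on at scene crop (488,260) with its lip over the top at (545,200). I'll lift straight up and back away, then check.

```bash
python3 -m crank '[[0.45,0,0,0.03,0],[0.45,0,0,0.06,0],[0.45,0,0,0.08,0],[0.45,0,0,0.08,0],[0.45,0,0,0.08,0],[0.45,0,-0.08,0.02,0],[0.45,0,-0.08,0,0],[0.45,0,-0.08,0,0]]' && python3 -m crank '[[0.45,0,-0.08,0,0],[0.45,0,-0.08,0,0],[0.45,0,-0.08,0,0],[0.45,0,-0.08,0,0],[0.45,0,-0.08,0,0],[0.45,0,-0.08,0,0],[0.45,-0.04,-0.08,0,0],[0.45,-0.04,-0.08,0,0]]' && python3 st.py;  python3 - <<'E'
from h import *
im=arm.get_image("scene");cv2.imwrite("pics/scene8.png",im[:,:,::-1]);cv2.imwrite("pics/s8.png",cv2.resize(im[100:320,150:400,::-1],None,fx=3,fy=2.7))
im=arm.get_image("top");cv2.imwrite("pics/top8.png",im[:,:,::-1]);cv2.imwrite("pics/t8.png",cv2.resize(im[90:300,170:430,::-1],None,fx=3,fy=2.85))
E
```

```text
clock: 8.55
position: [0.4807, -0.0156, 0.3115]
ee_rot: [2.464, 1.947, 0.002]
force: [1.1, 0.6, -1.4]
width: 0.451
clock: 9.22
position: [0.4478, -0.2719, 0.3101]
ee_rot: [-2.465, -1.947, 0.001]
force: [0.9, -1.1, 0.6]
width: 0.452
t 9.22 p [ 0.4478 -0.2719  0.3101] s -0.3458 a 0.4978 jaw deg -13.4 F n,d,z -0.85 1.11 0.63 w 0.452
```

View pics/s8.png

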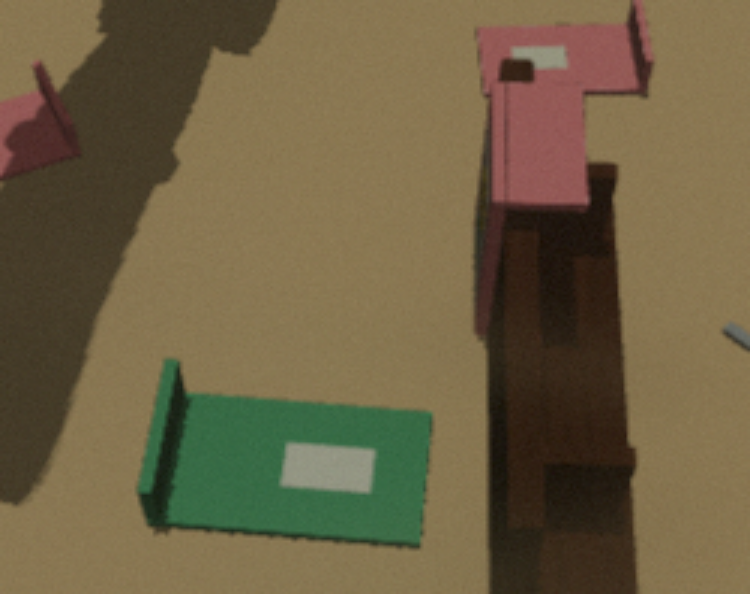

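View pics/t8.png

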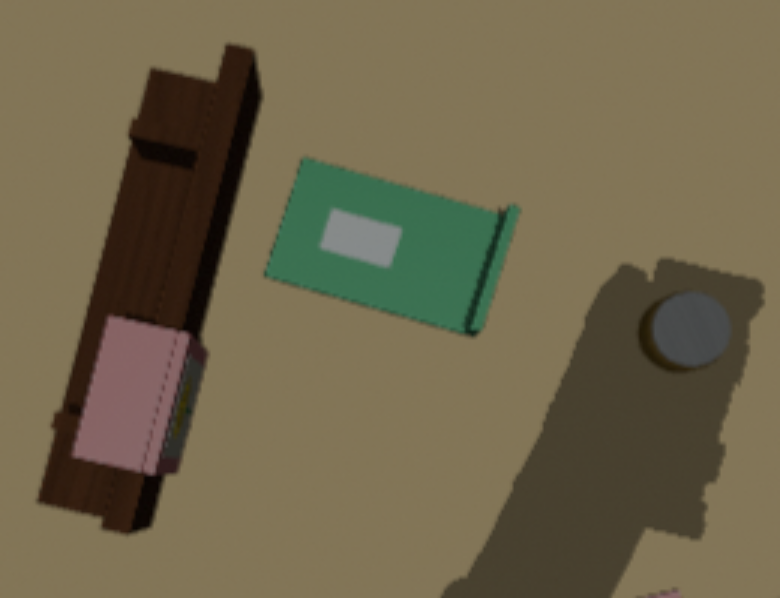

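```bash
python3 - <<'E'
from h import *
d=np.array([.97402,-.22646]);n=np.array([.22646,.97402])
f=lambda c:(170+c[0]/3,90+c[1]/2.85)
for c,z in(((188,332),.15),((155,472),.15),((108,318),.15),((73,458),.15),((207,350),0),((178,472),0)):
    w=ray("top",f(c),z)[:2];print(c,z,"s",round(w@n-.1823,4),"a",round(w@d,4))
g=lambda c:(150+c[0]/3,100+c[1]/2.7)
for c,z in(((492,206),.15),((588,208),.15),((482,333),0)):
    w=ray("scene",g(c),z)[:2];print("scene",c,z,"s",round(w@n-.1823,4),"a",round(w@d,4))
for k in("top0","top8"):
    h=masks(cv2.imread(f"pics/{k}.png")[:,:,::-1].copy())
    c=blob(((h[...,0]>55)&(h[...,0]<90)&(h[...,1]>80)).astype(np.uint8)*255,(300.,177.))
    print(k,cv2.minAreaRect(c))
E
python3 -m crank '[[0.45,0,0,0,0],[0.45,0,0,0,0],[0.45,0,0,0,0],[0.45,0,0,0,0],[0.45,0,0,0,0],[0.45,0,0,0,0],[0.45,0,0,0,0],[0.45,0,0,0,0]]'; python3 - <<'E'
from h import *
a=arm.get_image("top").astype(int);b=cv2.imread("pics/top8.png")[:,:,::-1].astype(int)
print("pink diff since",np.abs(a-b)[200:260,190:250].max())
E
```

```text
(188, 332) 0.15 s -0.0075 a 0.4932
(155, 472) 0.15 s -0.0093 a 0.4047
(108, 318) 0.15 s 0.0403 a 0.4907
(73, 458) 0.15 s 0.0393 a 0.4019
(207, 350) 0 s -0.008 a 0.4937
(178, 472) 0 s -0.0096 a 0.4045
scene (492, 206) 0.15 s -0.0055 a 0.4971
scene (588, 208) 0.15 s 0.0437 a 0.4966
scene (482, 333) 0 s -0.0006 a 0.4918
top0 ((300.17999267578125, 174.33737182617188), (74.49577331542969, 47.37614822387695), 16.927515029907227)
top8 ((300.07342529296875, 174.42202758789062), (74.51888275146484, 47.316619873046875), 16.699243545532227)
clock: 9.98
position: [0.4489, -0.27, 0.3107]
ee_rot: [2.465, 1.948, 0.0]
force: [0.6, 0.3, -0.6]
width: 0.452
pink diff since 6
```

```bash
python3 -c "
from cell import arm
print(arm.sign_off())"
```

```text
the job is handed in; nothing more can be done
None
```

The pink panel now stands upright and flat against the rail with its lip over the top. I handed the job in at about 10 s of the 38 s allowed; no verdict is reported.

**What I did:** I slid the panel square against the rail's foot. I then pushed on the lip's outer face about 40 mm up and followed the arc round until the panel came to rest against the rail. After that I raised the gripper and moved it well clear.

**Last checks:**
- **Upright:** the top view puts the panel's outer face 8–9 mm in front of the rail's face both at the foot and at 150 mm height. That matches the 8 mm plate lying flat on the rail, within about 1°.
- **Position along the rail:** its middle is about 73 mm from the rail's middle, within the 140 mm allowed.
- **Still:** the panel did not move between two pictures 0.7 s apart.
- **Green panel and tin:** green's outline shifted 0.1 px. I compared the tin only by eye, and it looks unmoved.
- **Forces:** the readings I took while pushing peaked at about 24 N, and with the gripper clear they are down to noise.

**One small disagreement:** the scene view put the foot's outer face at -0.6 mm rather than -8 mm. That came from a corner I picked by hand at a coarse pixel, so I trusted the top view. Either reading is within the limits.

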